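# Move stripped gears to the wash rack in order

### The arm

A 6-joint arm with a two-finger parallel gripper is mounted at the origin on the work surface. World frame = base frame: x ahead of the robot, y to its left, z up, the work surface at z = 0. Lengths are in m, angles in rad, forces in N, time in s.
With the tool pointing down it reaches from about 0.35 to 0.975 m from the base axis. Payload 17.4 kg.
Tool frame: the origin (TCP) lies at the very end of the fingers, on their centre line; the grasp point (between the pads) lies 19 mm behind it; z points along the fingers, y is the line along which they close (so a half turn about z gives the same grasp; the last joint's range is limited). The gripper opens to 85 mm and grips with 20 to 120 N. Pads are 22 mm wide; open, the fingers measure 114 mm over their backs; the gripper's body (76 mm by 85 mm) begins 54 mm behind the grasp point. The pads swing forward as they close: fully open they stand 13 mm farther back than shut.
Start: joints at [1.253, 0.116, 1.442, -0, 1.584, -0.038], TCP at [0.186, 0.649, 0.202] pointing down, gripper open.
Joint ranges: [-2.83, 2.83], [-0.83, 2.19], [0.07, 2.5], [-1.14, 4.28], [0.01, 3], [-2.97, 2.97]. Speed limits (rad/s): [1.89, 1.89, 2.22, 3.14, 3.14, 3.14].

### API

Orientations are given as a rotation vector (axis times angle).
In Python, from workcell import env gives the robot as it stands. The module is installed in compiled form; this text tells all that it offers.
- The arm moves only by the shell command python3 -m creep 'ROWS'. ROWS is JSON, a list of rows, each an object with "slide": the shift along the tool's x, y, z in mm, a list of three; "twist": the turn, a rotation vector about the tool's x, y, z in degrees, a list of three; "fingers": the opening, from 0 (shut) to 1 (fully open). A call has exactly 5 rows; each row is the pose to reach, as a shift and turn from the pose commanded when the call began, along the tool's axes at that moment; what a row does not reach only later rows make up. A row lasts 1/12 s, in which the tool goes at most 41.7 mm and 7.16 degrees, less where a joint would pass 70% of its speed; a pose out of reach is approached as far as the arm can. A call with a gripper value outside its range is refused whole. The fingers move at their own pace and stop on an object; the grip force is fixed at half the most. Time passes only in rows, so rows that repeat a pose let the fingers close, or fill a call up. It gives the time, the measured TCP pose, the force, the opening and the grip force at its end, in the units of the state.
- env.read_state(): the state, without advancing time (a new reading comes with each control period).
- env.read_camera(name): name is "scene" or "top" or "wrist"; returns the picture (400x640x3 uint8, blue, green, red); there is no depth.
- env.camera_info(name): a dict with "K" (3x3 intrinsics, pixels), "cam_to_world" (4x4, takes a point from camera to world coordinates). Camera axes: x right, y down, z forward; pixel columns grow to the right and rows downward; lengths in m; the calibration is good to about 2 mm. A picture is of the moment at which its call begins: read the wrist's pose just before it. camera_info takes no time and is no camera call; for the wrist camera it gives the pose at the moment of the call.
- env.sign_off(): hands the job in; it is judged then, once.
The state is a dict: "t": time; "joints": joint angles; "joint_velocities": joint speeds; "effort": joint torques, N m; "tool_pos": TCP position; "orientation": TCP orientation; "wrist_force": force on the tool from outside, world axes, zero at the start; "torque": the same for the moment, N m; "width": finger opening in m; "finger_force": force on a finger pad.
Only numpy, scipy, OpenCV 4.12 (cv2) and the standard library are available. Lean on these libraries where they do the work, as an engineer would, in place of code of your own. Each camera call takes 0.05 s, during which the arm holds its last target. There are 200 camera calls.

### The job

The four gears pulled off a gearbox shaft stand on the wooden peg board in the order they came off. Move them to the empty metal wash rack, one to each post, in the same left-to-right order and the same way up. Lower each gear down its post onto the collar rather than letting it drop.

Things in the scene. Friction and masses are not known exactly. Their poses are not given: they have to be found in the camera images.
- gear_a: Loose bare steel gear, smooth 24 mm bore right through. It is the largest gear: 32 teeth, outside diameter 68 mm, tooth ring 18 mm high with a narrower 42 mm hub above it, 24 mm high in all; about 0.43 kg. Starts flat on pin_a. Origin: centre of its underside, on the bore axis; z is the axis, up. Grip across the lower teeth in any direction, best across the row.
- gear_b: Loose bare steel gear, smooth 24 mm bore right through. It is the second largest gear: 28 teeth, outside diameter 60 mm, a plain ring 20 mm high without hub; about 0.32 kg. Starts flat on pin_b. Origin: centre of its underside, on the bore axis; z is the axis, up. Grip across the lower teeth in any direction, best across the row.
- gear_c: Loose bare steel gear, smooth 24 mm bore right through. It is the double gear: lower tooth ring 52 mm in outside diameter, 16 mm high; upper one 40 mm, from 21 to 36 mm; about 0.27 kg. Starts flat on pin_c. Origin: centre of its underside, on the bore axis; z is the axis, up. Grip across the lower teeth in any direction, best across the row.
- gear_d: Loose bare steel gear, smooth 24 mm bore right through. It is the pinion: the smallest gear, 20 teeth, outside diameter 44 mm, 30 mm high; about 0.19 kg. Starts flat on pin_d. Origin: centre of its underside, on the bore axis; z is the axis, up. Grip across the lower teeth in any direction, best across the row.
- pin_a: Fixed steel pin of the wooden peg board, the one gear_a starts on, at -120, -40, 40 or 120 mm along the board's y (changes with each start). 8 mm in diameter, tip 53 mm above its origin, on a 34 mm round collar 8 mm high on which the gear rests. Origin: centre of the collar's underside, on the board's top, 18 mm above the bench.
- pin_b: Fixed steel pin of the wooden peg board, the one gear_b starts on, at -120, -40, 40 or 120 mm along the board's y (changes with each start). 8 mm in diameter, tip 53 mm above its origin, on a 34 mm round collar 8 mm high on which the gear rests. Origin: centre of the collar's underside, on the board's top, 18 mm above the bench.
- pin_c: Fixed steel pin of the wooden peg board, the one gear_c starts on, at -120, -40, 40 or 120 mm along the board's y (changes with each start). 8 mm in diameter, tip 53 mm above its origin, on a 34 mm round collar 8 mm high on which the gear rests. Origin: centre of the collar's underside, on the board's top, 18 mm above the bench.
- pin_d: Fixed steel pin of the wooden peg board, the one gear_d starts on, at -120, -40, 40 or 120 mm along the board's y (changes with each start). 8 mm in diameter, tip 53 mm above its origin, on a 34 mm round collar 8 mm high on which the gear rests. Origin: centre of the collar's underside, on the board's top, 18 mm above the bench.
- peg_board: Wooden peg board that holds the gears at the start: plank 90 x 370 x 18 mm, fixed, four pins in one row 80 mm apart. Origin: centre of its underside, on the bench; x points away from the robot, y along the row to the robot's left. Either rack may be the nearer; each is turned by up to 0.18 rad.
- wash_rack: Fixed bare metal rack 100 x 360 mm with perforated deck, 55 mm high wire loops at its ends and four posts at 120, 40, -40, -120 mm along its y, x = 0. Posts: 8 mm thick, tips 71 mm above the bench, each on a 34 mm collar whose top (a gear's seat) is 26 mm above the bench. Origin: rack centre at bench height; x away from the robot, y along the row to the robot's left.
Things that resemble listed ones, but are neither listed nor needed, are in the scene too. What is shaped like the gear_c but green or turquoise is not meant. What is shaped like the gear_d but green is not meant.

How it is judged:
By the outcome, as a careful person would: the job done as asked, in the order asked, and still so for the second after the job is handed in, with the robot touching nothing.
It also fails if it takes over 90 s, if anything falls off the work surface, if the arm or the gripper's body presses on something with over 40 N, if the wrist force passes 120 N, or if a joint passes its speed limit or range.

## Working session

There is one attempt and no reset: what is moved stays moved. The work goes in short steps, Python scripts to look and compute and a shell command to move; the robot and the scene stay as the last step left them, time stands still between calls to the robot, and variables do not carry over. Pictures are saved under pics/ and viewed, at most 14 in all, crops included, and the job is handed in when it is done.

```bash
mkdir -p pics
cat > h.py <<'E'
import numpy as np, cv2
from scipy.spatial.transform import Rotation as R
from workcell import env
def snap(n,f):
    s=env.read_state(); ci=env.camera_info(n); im=env.read_camera(n); cv2.imwrite('pics/'+f,im); np.savez('pics/'+f+'.npz',K=ci['K'],T=ci['cam_to_world']); return im,ci,s
def load(f):
    d=np.load('pics/'+f+'.npz'); return cv2.imread('pics/'+f),dict(K=d['K'],cam_to_world=d['T'])
def ray(ci,u,v):
    T=np.array(ci['cam_to_world']); d=T[:3,:3]@np.linalg.inv(ci['K'])@[u,v,1]; return T[:3,3],d/np.linalg.norm(d)
def onz(ci,u,v,z):
    o,d=ray(ci,u,v); return o+d*(z-o[2])/d[2]
def meet(r1,r2):
    A=[np.eye(3)-np.outer(d,d) for o,d in (r1,r2)]
    p=np.linalg.solve(A[0]+A[1],A[0]@r1[0]+A[1]@r2[0]); return p,[np.linalg.norm(a@(p-o)) for a,(o,d) in zip(A,(r1,r2))]
def proj(ci,p):
    T=np.linalg.inv(ci['cam_to_world']); q=ci['K']@(T[:3,:3]@p+T[:3,3]); return q[:2]/q[2]
def totool(s,p,yaw=None):
    """shift in tool axes mm from measured tcp to world p"""
    r=R.from_rotvec(s['orientation']); return r.inv().apply(np.array(p)-s['tool_pos'])*1000
E
python3 - <<'E'
from h import *
for n in ('scene','top','wrist'):
    im,ci,s=snap(n,n+'0.png'); print(n,np.round(ci['K'],1).tolist(),np.round(ci['cam_to_world'],3).tolist())
print(s['t'],s['tool_pos'],s['orientation'],R.from_rotvec(s['orientation']).as_matrix().round(3),s['width'])
a=cv2.imread('pics/top0.png')
E
```

```text
scene [[453.2, 0.0, 319.9], [0.0, 453.2, 200.0], [0.0, 0.0, 1.0]] [[0.229, 0.799, -0.557, 1.086], [0.973, -0.182, 0.14, -0.145], [0.011, -0.574, -0.819, 0.707], [0.0, 0.0, 0.0, 1.0]]
top [[444.4, 0.0, 318.2], [0.0, 444.4, 195.4], [0.0, 0.0, 1.0]] [[0.026, -0.994, 0.104, 0.568], [-1.0, -0.025, 0.015, -0.007], [-0.013, -0.104, -0.994, 0.772], [0.0, 0.0, 0.0, 1.0]]
wrist [[358.4, 0.0, 321.2], [0.0, 358.4, 201.8], [0.0, 0.0, 1.0]] [[0.276, 0.925, 0.261, 0.12], [0.961, -0.265, -0.077, 0.668], [-0.002, 0.272, -0.962, 0.374], [0.0, 0.0, 0.0, 1.0]]
0.1 [0.18635133 0.64855984 0.20133716] [-4.38001997e-01 -3.11072356e+00  1.61239933e-03] [[-0.961  0.276 -0.   ]
 [ 0.276  0.961 -0.001]
 [ 0.    -0.001 -1.   ]] 0.08521266312714143
```

View pics/scene0.png

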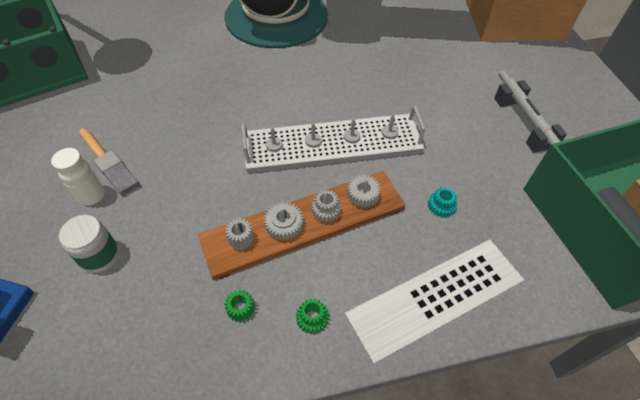

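View pics/top0.png

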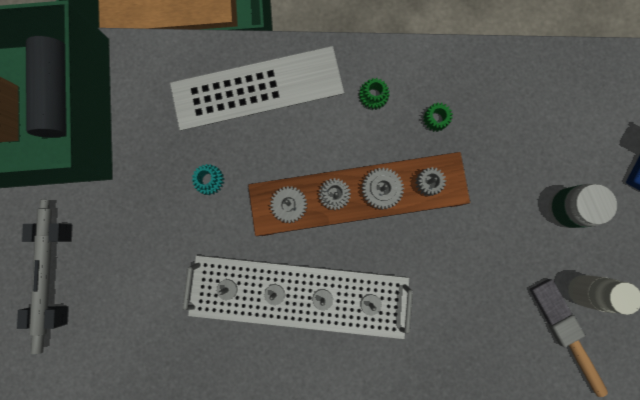

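The top view shows, from left to right on the board, gear_b (289,204), gear_c (334,193), gear_a (383,188) and gear_d (431,181). The empty rack's posts are at about (227,290), (274,294), (322,299) and (371,305). Possible mix-ups are the turquoise double gear (208,180), the green double gear (374,93), the green pinion (438,116), and the white perforated plate (257,88), which could pass for the rack. None of those sit on the board.

Run:
```python
from h import *
im,ct=load('top0.png'); sc,cs=load('scene0.png')
cv2.imwrite('pics/crop0.png',cv2.resize(im[140:345,180:480],None,fx=2.6,fy=2.6,interpolation=cv2.INTER_CUBIC))
T={'b':(289,204,.046),'c':(334,193,.062),'a':(383,188,.05),'d':(431,181,.056)}
S={'b':(364,186),'c':(326,199),'a':(284,216),'d':(239,230)}
for k,(u,v,z) in T.items():
    p,e=meet(ray(ct,u,v),ray(cs,*S[k])); print(k,onz(ct,u,v,z).round(3),p.round(3),np.round(e,4))
for q in ((227,290),(274,294),(322,299),(371,305)): print(onz(ct,*q,.026).round(3))
```

```text
b [0.628 0.052 0.046] [0.628 0.052 0.051] [0.0003 0.0003]
c [ 0.646 -0.021  0.062] [ 0.646 -0.022  0.059] [0.0011 0.0011]
a [ 0.658 -0.101  0.05 ] [ 0.658 -0.101  0.049] [0.0002 0.0002]
d [ 0.67  -0.178  0.056] [ 0.671 -0.18   0.052] [0.0006 0.0006]
[0.484 0.151 0.026]
[0.48  0.073 0.026]
[ 0.474 -0.006  0.026]
[ 0.467 -0.087  0.026]
```

View pics/crop0.png

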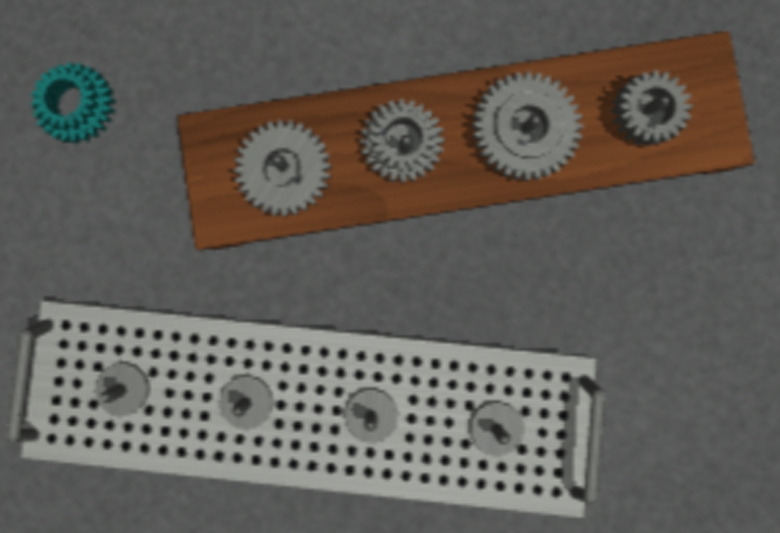

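View pics/wrist0.png

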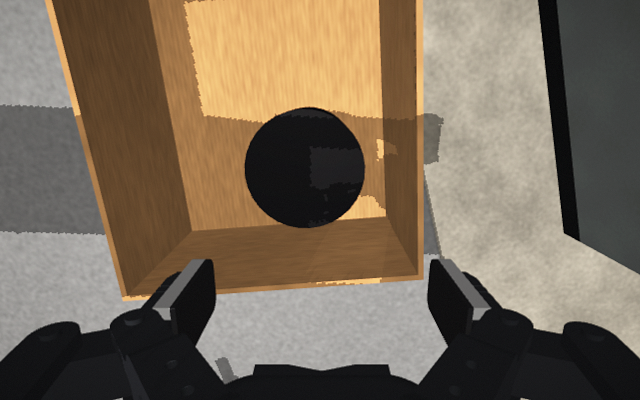

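The crop confirms the choice: reading left to right, the plain ring (b), the double gear (c), the large hubbed gear (a) and the pinion (d) are all steel on the wood, and the rack is empty. The wrist view shows a box with a black ball, with fingertips at (205,262) and (432,262). Next I move over the racks for wrist views.

```bash
cat >> h.py <<'E'
def need(p,ydeg,s=None):
    s=s or env.read_state(); r=R.from_rotvec(s['orientation']); a=np.radians(ydeg)
    y=np.array([np.cos(a),np.sin(a),0]); z=np.array([0,0,-1.]); t=R.from_matrix(np.c_[np.cross(y,z),y,z])
    print('t %.2f pos %s width %.4f ff %s | slide %s twist %s | F %s'%(s['t'],np.round(s['tool_pos'],4),s['width'],np.round(s['finger_force'],1),r.inv().apply(np.array(p)-s['tool_pos']).__mul__(1000).round(1),np.degrees((r.inv()*t).as_rotvec()).round(1),np.round(s['wrist_force'],1)))
E
python3 -m creep '[{"slide":[-154,-137,-23],"twist":[0,0,35],"fingers":1},{"slide":[-154,-137,-23],"twist":[0,0,35],"fingers":1},{"slide":[-154,-137,-23],"twist":[0,0,35],"fingers":1},{"slide":[-154,-137,-23],"twist":[0,0,35],"fingers":1},{"slide":[-154,-137,-23],"twist":[0,0,35],"fingers":1}]'
python3 -c "
from h import *
need([.56,.08,.28],10.3)"
```

```text
t: 0.57
tool_pos: [0.2971, 0.4727, 0.225]
orientation: [1.362, 2.831, -0.0]
wrist_force: [0.8, 0.8, 0.5]
width: 0.0853
finger_force: 0.0
t 0.57 pos [0.2971 0.4727 0.225 ] width 0.0853 ff 0.0 | slide [-471.   -39.7  -55. ] twist [-0.   0.  28.3] | F [0.8 0.8 0.5]
```

```bash
python3 -m creep '[{"slide":[-206,-17,-24],"twist":[0,0,28.5],"fingers":1},{"slide":[-206,-17,-24],"twist":[0,0,28.5],"fingers":1},{"slide":[-206,-17,-24],"twist":[0,0,28.5],"fingers":1},{"slide":[-206,-17,-24],"twist":[0,0,28.5],"fingers":1},{"slide":[-206,-17,-24],"twist":[0,0,28.5],"fingers":1}]' >/dev/null
python3 -c "
from h import *
need([.56,.08,.28],10.3)"
```

```text
t 0.98 pos [0.4135 0.3018 0.2493] width 0.0854 ff 0.0 | slide [-243.8  105.9  -30.7] twist [ 0.  -0.  -0.3] | F [ 1.1  0.4 -0.3]
```

```bash
python3 -m creep '[{"slide":[-244,106,-31],"twist":[0,0,0],"fingers":1},{"slide":[-244,106,-31],"twist":[0,0,0],"fingers":1},{"slide":[-244,106,-31],"twist":[0,0,0],"fingers":1},{"slide":[-244,106,-31],"twist":[0,0,0],"fingers":1},{"slide":[-244,106,-31],"twist":[0,0,0],"fingers":1}]' >/dev/null
python3 -m creep '[{"slide":[-54,24,-6],"twist":[0,0,0],"fingers":1},{"slide":[-54,24,-6],"twist":[0,0,0],"fingers":1},{"slide":[-54,24,-6],"twist":[0,0,0],"fingers":1},{"slide":[-54,24,-6],"twist":[0,0,0],"fingers":1},{"slide":[-54,24,-6],"twist":[0,0,0],"fingers":1}]' >/dev/null
python3 - <<'E'
from h import *
im,ci,s=snap('wrist','w1.png'); need([.6,-.1,.28],10.3,s); print(np.round(s['joint_velocities'],3))
E
```

```text
t 1.82 pos [0.5616 0.0838 0.2789] width 0.0854 ff 0.0 | slide [-187.7    4.4   -1.2] twist [-0.  -0.   0.2] | F [-0.1  0.3  0.3]
[ 0.016 -0.008  0.004 -0.003 -0.     0.001]
```

View pics/w1.png

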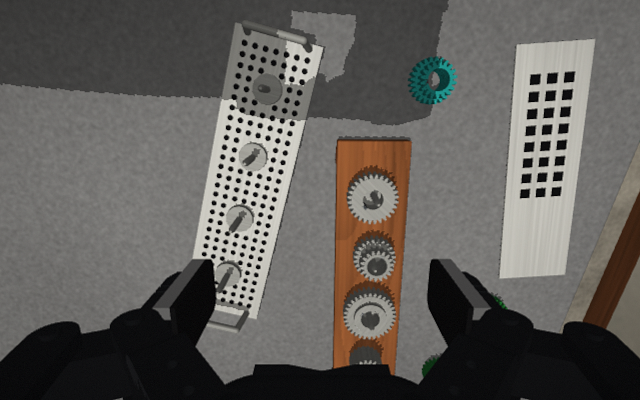

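w1 shows the rack at left with posts rooted near (267,90), (253,157), (239,219) and (228,277), and on the board b (373,198), c (375,262) and a (369,313). d is hidden by the gripper, so I take a second view further right.

```bash
python3 -m creep '[{"slide":[-40,0,0],"twist":[0,0,0],"fingers":1},{"slide":[-80,0,0],"twist":[0,0,0],"fingers":1},{"slide":[-120,0,0],"twist":[0,0,0],"fingers":1},{"slide":[-140,0,0],"twist":[0,0,0],"fingers":1},{"slide":[-140,0,0],"twist":[0,0,0],"fingers":1}]' >/dev/null
python3 - <<'E'
from h import *
im,ci,s=snap('wrist','w2.png'); need([.6,-.1,.28],10.3,s); print(np.round(s['joint_velocities'],3))
E
```

```text
t 2.28 pos [ 0.5874 -0.0566  0.2788] width 0.0857 ff 0.0 | slide [-44.9   4.6  -1.2] twist [-0.   0.   0.1] | F [ 0.2  0.6 -0.8]
[ 0.057 -0.018  0.017  0.019  0.006  0.063]
```

View pics/w2.png

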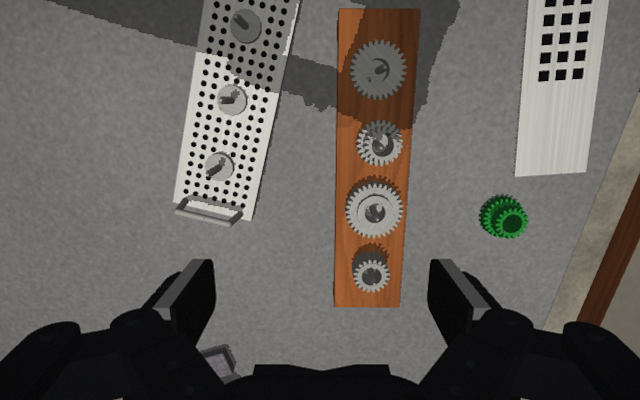

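w2 shows the whole board: b (378,69), c (381,145), a (374,210) and d (372,274), plus posts near (245,25), (231,98) and (219,166). Now I find the circles in all three views and triangulate.

```bash
cat > meas.py <<'E'
from h import *
def circ(im,u,v,r,w=10):
    g=cv2.cvtColor(im,cv2.COLOR_BGR2GRAY); k=4; h=int(r+w)
    x0,y0=int(u)-h,max(int(v)-h,0); c=cv2.resize(g[y0:int(v)+h+1,x0:int(u)+h+1],None,fx=k,fy=k,interpolation=cv2.INTER_CUBIC)
    c=cv2.GaussianBlur(cv2.equalizeHist(c),(0,0),3)
    q=cv2.HoughCircles(c,cv2.HOUGH_GRADIENT,1,5,param1=120,param2=8,minRadius=int(k*r*.9),maxRadius=int(k*r*1.1))
    if q is None: return None
    x,y,rr=q[0][0]; return x0+(x+.5)/k-.5,y0+(y+.5)/k-.5,rr/k
if __name__=='__main__':
    V={f:load(f) for f in ('top0.png','w1.png','w2.png')}
    O={'b':(.03,.046,[(289,204),(373,198),(378,69)]),'c':(.020,.062,[(334,192),(377,265),(383,147)]),'a':(.034,.044,[(383,188),(369,313),(374,210)]),'d':(.022,.056,[(431,181),None,(372,275)]),
     'p1':(.017,.026,[(227,290),(267,89),None]),'p2':(.017,.026,[(274,294),(252,157),(245,26)]),'p3':(.017,.026,[(322,298),(239,218),(232,99)]),'p4':(.017,.026,[(371,305),None,(219,166)])}
    D={f:cv2.resize(V[f][0],None,fx=3,fy=3) for f in V}
    for n,(rad,z,px) in O.items():
        rs=[]
        for f,q in zip(V,px):
            if q is None: continue
            im,ci=V[f]; p=onz(ci,*q,z); depth=np.linalg.norm(p-np.array(ci['cam_to_world'])[:3,3])
            c=circ(im,*q,rad*ci['K'][0,0]/depth)
            if c is None: print(n,f,'none'); continue
            rs.append(ray(ci,*c[:2])); print(n,f,np.round(c,1),'r exp %.1f'%(rad*ci['K'][0,0]/depth),onz(ci,*c[:2],z).round(4)[:2])
            cv2.circle(D[f],tuple(int(3*t+1) for t in c[:2]),int(3*c[2]),(0,0,255),1)
        for i in range(len(rs)):
            for j in range(i): p,e=meet(rs[i],rs[j]); print('   meet',p.round(4),np.round(e[0],4))
    a=D['w1.png'][120:1020,540:1290]; b=D['w2.png'][0:900,540:1290]
    cv2.imwrite('pics/m1.png',cv2.resize(np.hstack([a,b]),(800,480),interpolation=cv2.INTER_AREA))
E
python3 meas.py
```

```text
b top0.png [292.2 212.5  16.5] r exp 18.2 [0.6143 0.046 ]
b w1.png [373.  192.5  26.5] r exp 25.4 [0.6269 0.0609]
b w2.png [364.8  66.5  24.1] r exp 26.2 [0.6139 0.0533]
   meet [0.6241 0.0515 0.0187] 0.0087
   meet [0.6056 0.0403 0.1527] 0.0028
   meet [0.622  0.0566 0.0349] 0.0072
c top0.png [335.5 197.5  12. ] r exp 12.4 [ 0.6392 -0.0238]
c w1.png [375.8 258.   17. ] r exp 16.4 [ 0.6446 -0.0128]
c w2.png [374.  141.8  19.6] r exp 18.0 [ 0.6384 -0.0209]
   meet [ 0.6454 -0.0228  0.0416] 0.0044
   meet [ 0.6427 -0.024   0.0322] 0.0008
   meet [ 0.6454 -0.0217  0.0427] 0.004
a top0.png [376.2 198.8  18.7] r exp 20.4 [ 0.6406 -0.0912]
a w1.png [373.5 326.   24.6] r exp 24.9 [ 0.6677 -0.1154]
a w2.png [378.  223.   27.2] r exp 28.3 [ 0.6673 -0.1161]
   meet [ 0.6433 -0.082   0.0988] 0.0087
   meet [ 0.6293 -0.0713  0.1945] 0.0045
   meet [ 0.6679 -0.1166  0.0422] 0.0002
d top0.png [432.8 180.8  13.6] r exp 13.1 [ 0.671  -0.1809]
d w2.png [368.2 267.5  17.2] r exp 17.6 [ 0.6656 -0.1699]
   meet [ 0.678  -0.1937  0.0038] 0.0005
p1 top0.png [226.8 288.8  10.6] r exp 9.8 [0.4865 0.152 ]
p1 w1.png [267.2  89.8  15.1] r exp 14.2 [0.4866 0.1518]
   meet [0.4866 0.1518 0.0265] 0.0001
p2 top0.png [274.2 293.5  10.6] r exp 10.0 [0.4809 0.0729]
p2 w1.png [252.8 156.   15.1] r exp 13.9 [0.4802 0.0741]
p2 w2.png [247.   29.   14.6] r exp 13.9 [0.4822 0.0697]
   meet [0.48   0.0734 0.0223] 0.0004
   meet [0.4782 0.0737 0.0063] 0.0013
   meet [0.4785 0.0716 0.0117] 0.0006
p3 top0.png [322.  298.8  10.8] r exp 10.0 [ 0.4746 -0.0061]
p3 w1.png [240.  217.   14.1] r exp 13.3 [ 0.4745 -0.0046]
p3 w2.png [231.2 100.5  13.7] r exp 13.9 [ 0.4738 -0.0076]
   meet [ 0.4739 -0.0061  0.0218] 0.0001
   meet [ 0.4761 -0.0067  0.0368] 0.0005
   meet [ 0.4724 -0.0079  0.0174] 0.0007
p4 top0.png [369.2 303.   10. ] r exp 10.0 [ 0.4699 -0.084 ]
p4 w2.png [220.5 165.2  14.6] r exp 13.6 [ 0.4695 -0.0843]
   meet [ 0.4702 -0.0837  0.029 ] 0.0
```

View pics/m1.png

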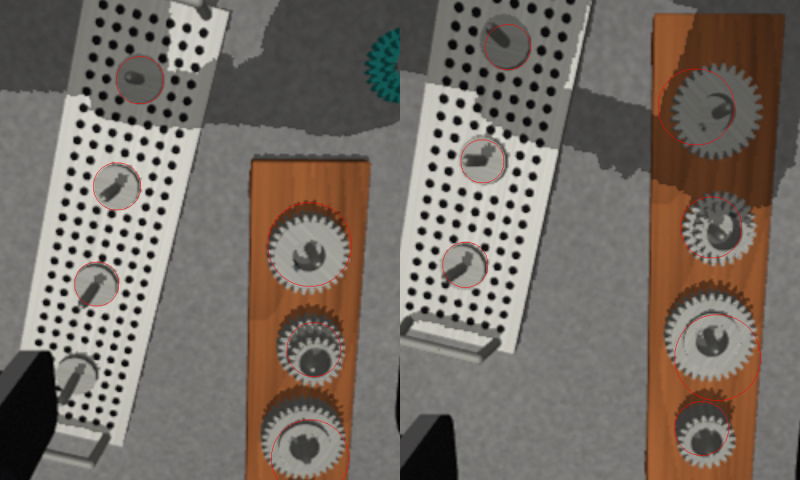

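Collars fit well (seat z ≈ 0.026), but the gear circles failed. I'll use brightness and saturation masks for the gears instead.

```bash
cat > meas2.py <<'E'
from h import *
V={f:load(f) for f in ('top0.png','w1.png','w2.png')}
O={'b':(.03,.046,[(289,204),(373,198),None]),'c':(.020,.062,[(334,193),(376,265),(383,147)]),'a':(.034,.044,[(383,188),(369,313),(374,210)]),'d':(.022,.056,[(431,181),None,(371,275)])}
for n,(rad,z,px) in O.items():
    rs=[]
    for f,q in zip(V,px):
        if q is None: continue
        im,ci=V[f]; p=onz(ci,*q,z); r=rad*ci['K'][0,0]/np.linalg.norm(p-np.array(ci['cam_to_world'])[:3,3])
        hsv=cv2.cvtColor(im,cv2.COLOR_BGR2HSV); m=((hsv[...,1]<50)&(hsv[...,2]>105)).astype(np.uint8)*255
        w=np.zeros_like(m); cv2.circle(w,q,int(r*1.2)+1,255,-1); m&=w
        m=cv2.morphologyEx(m,cv2.MORPH_OPEN,np.ones((2,2)))
        cs=cv2.findContours(m,cv2.RETR_EXTERNAL,cv2.CHAIN_APPROX_NONE)[0]; c=max(cs,key=cv2.contourArea)
        (x,y),rr=cv2.minEnclosingCircle(c); (ex,ey),ax,_=cv2.fitEllipse(cv2.convexHull(c))
        print(n,f,np.round([x,y,rr],1),'ell',np.round([ex,ey,*ax],1),'exp %.1f'%r,onz(ci,x,y,z).round(4)[:2],onz(ci,ex,ey,z).round(4)[:2]); rs.append(ray(ci,x,y))
    for i in range(len(rs)):
        for j in range(i): p,e=meet(rs[i],rs[j]); print('   meet',p.round(4),np.round(e[0],4))
E
python3 meas2.py
```

```text
b top0.png [289.2 204.8  17.2] ell [289.2 205.1  32.6  33.4] exp 18.2 [0.6269 0.0515] [0.6264 0.0514]
b w1.png [373.8 199.6  25.6] ell [373.5 199.5  48.2  50.4] exp 25.4 [0.6297 0.0526] [0.6294 0.0527]
   meet [0.6283 0.0521 0.0456] 0.0015
c top0.png [337.5 194.   13.1] ell [337.6 193.9  24.   26.1] exp 12.4 [ 0.6449 -0.027 ] [ 0.6451 -0.0271]
c w1.png [376.  264.   19.3] ell [377.  266.4  29.2  37.8] exp 16.4 [ 0.6466 -0.0203] [ 0.6484 -0.0232]
c w2.png [383.  148.5  20.8] ell [382.4 147.9  34.8  41.5] exp 18.0 [ 0.6495 -0.0263] [ 0.6488 -0.0258]
   meet [ 0.6481 -0.0267  0.0487] 0.0019
   meet [ 0.6429 -0.0248  0.0909] 0.0018
   meet [ 0.652  -0.0281  0.0441] 0.0009
a top0.png [384.3 189.   19.6] ell [384.4 188.8  37.8  38.7] exp 20.4 [ 0.657  -0.1042] [ 0.6573 -0.1044]
a w1.png [370.1 316.1  25.3] ell [370.1 316.7  45.1  50.7] exp 24.9 [ 0.66   -0.1017] [ 0.6602 -0.1026]
a w2.png [374.6 210.6  28.4] ell [374.9 211.1  53.4  56.8] exp 28.3 [ 0.6598 -0.1016] [ 0.6603 -0.1021]
   meet [ 0.6591 -0.1042  0.0408] 0.0018
   meet [ 0.6593 -0.104   0.0388] 0.0019
   meet [ 0.6598 -0.1015  0.0444] 0.0001
d top0.png [432.8 180.7  12.3] ell [432.9 180.9  22.8  24.2] exp 13.1 [ 0.671  -0.1809] [ 0.6707 -0.1811]
d w2.png [372.5 277.3  17.8] ell [372.  276.7  31.7  35.4] exp 17.6 [ 0.6735 -0.1818] [ 0.6728 -0.1811]
   meet [ 0.671  -0.1789  0.0627] 0.001
```

Gear centres: b (.6285,.052), c (.646,-.026), a (.659,-.1025) and d (.672,-.181). Measured gear tops are roughly as stated: b .046, a .044 (teeth), c .044–.09 (noisy), d .063. The rack posts run from (.4865,.1535) to (.4695,-.0859). Starting with d.

```bash
python3 -m creep '[{"slide":[-28,12,27],"twist":[0,0,0],"fingers":1},{"slide":[-56,24,54],"twist":[0,0,0],"fingers":1},{"slide":[-84,36,81],"twist":[0,0,0],"fingers":1},{"slide":[-112,48,108],"twist":[0,0,0],"fingers":1},{"slide":[-138,61,135],"twist":[0,0,0],"fingers":1}]' >/dev/null
python3 -c "
from h import *
need([.672,-.181,.03],10.5)"
```

```text
t 2.75 pos [ 0.6731 -0.1781  0.1432] width 0.0851 ff 0.0 | slide [ -2.6  -1.7 113.2] twist [0.  0.  0.1] | F [ 1.1 -0.3 -0.2]
```

```bash
python3 -m creep '[{"slide":[0,-1,38],"twist":[0,0,0],"fingers":1},{"slide":[0,-1,76],"twist":[0,0,0],"fingers":1},{"slide":[0,-1,100],"twist":[0,0,0],"fingers":1},{"slide":[0,-1,113],"twist":[0,0,0],"fingers":1},{"slide":[0,-1,113],"twist":[0,0,0],"fingers":1}]' | tail -4
python3 -c "
from h import *
need([.672,-.181,.03],10.5); snap('wrist','w3.png')"
```

```text
orientation: [-2.005, -2.414, 0.002]
wrist_force: [-0.1, -0.1, -0.2]
width: 0.0852
finger_force: 0.0
t 3.17 pos [ 0.6703 -0.1771  0.0282] width 0.0852 ff 0.0 | slide [-4.1  1.  -1.8] twist [-0.2 -0.1  0.1] | F [-0.1 -0.1 -0.2]
```

View pics/w3.png

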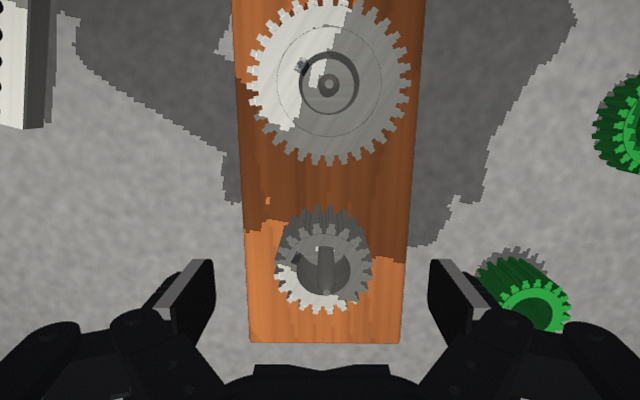

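w3: the pinion's top rim centre is at about (323,269), between the pads at (205,262) and (432,262). Checking its offset.

```bash
python3 -c "
from h import *
im,ci=load('w3.png'); p=onz(ci,323.5,269,.056); print(p); need([p[0],p[1],.03],10.5); q=onz(ci,329,84,.050); print('a',q)"
```

```text
[ 0.67174571 -0.17964455  0.056     ]
t 3.22 pos [ 0.6713 -0.1777  0.031 ] width 0.0853 ff 0.0 | slide [-2.   0.1  1. ] twist [-0.1 -0.   0.1] | F [ 0.7 -0.3  0.5]
a [ 0.6594864  -0.10251898  0.05      ]
```

Within 2 mm: shift slightly and close.

```bash
python3 -m creep '[{"slide":[-2,0,0],"twist":[0,0,0],"fingers":1},{"slide":[-2,0,0],"twist":[0,0,0],"fingers":0},{"slide":[-2,0,0],"twist":[0,0,0],"fingers":0},{"slide":[-2,0,0],"twist":[0,0,0],"fingers":0},{"slide":[-2,0,0],"twist":[0,0,0],"fingers":0}]' | tail -3
python3 -m creep '[{"slide":[0,0,0],"twist":[0,0,0],"fingers":0},{"slide":[0,0,0],"twist":[0,0,0],"fingers":0},{"slide":[0,0,0],"twist":[0,0,0],"fingers":0},{"slide":[0,0,0],"twist":[0,0,0],"fingers":0},{"slide":[0,0,0],"twist":[0,0,0],"fingers":0}]' | tail -3
python3 -c "
from h import *
need([.4695,-.0859,.03],-4.1)"
```

```text
wrist_force: [0.2, -0.6, 1.1]
width: 0.0389
finger_force: 0.0
wrist_force: [10.9, 1.6, -2.1]
width: 0.0031
finger_force: 58.7
t 4.05 pos [ 0.6731 -0.181   0.0315] width 0.0031 ff 58.7 | slide [ 130.5 -183.     0.9] twist [ 0.2  0.  14.6] | F [10.9  1.6 -2.1]
```

The fingers closed to 3 mm, so the gear wasn't held the way I intended. Looking again.

```bash
python3 -c "
from h import *
snap('wrist','w4.png')
im=snap('scene','s1.png')[0]; cv2.imwrite('pics/s1c.png',cv2.resize(im[120:320,140:460],None,fx=2.5,fy=2.5))"
```

```text
(no output)
```

View pics/w4.png

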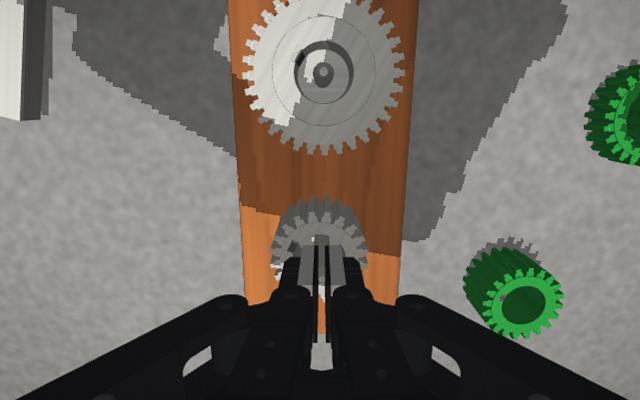

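View pics/s1c.png

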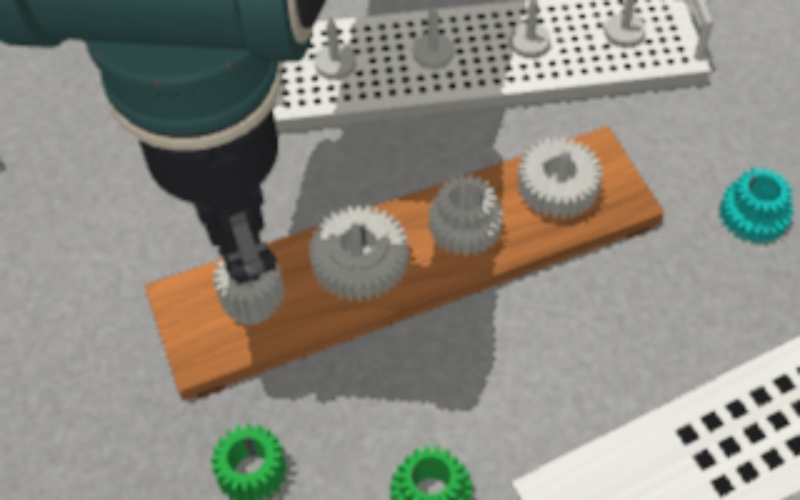

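w4 and s1c show that the shut fingers are above the pinion's top, pinching the pin's tip, with the gear untouched. From w3, the pads' corners (437,262) put the open fingertips about 47 mm above the reported TCP z, or about 34 mm when shut. I'll re-open, go lower in steps and watch the force.

```bash
python3 -m creep '[{"slide":[0,0,-2],"twist":[0,0,0],"fingers":1},{"slide":[0,0,-5],"twist":[0,0,0],"fingers":1},{"slide":[0,0,-5],"twist":[0,0,0],"fingers":1},{"slide":[0,0,-5],"twist":[0,0,0],"fingers":1},{"slide":[0,0,-5],"twist":[0,0,0],"fingers":1}]' | tail -3
python3 -m creep '[{"slide":[0,0,0],"twist":[0,0,0],"fingers":1},{"slide":[0,0,0],"twist":[0,0,0],"fingers":1},{"slide":[0,0,8],"twist":[0,0,0],"fingers":1},{"slide":[0,0,20],"twist":[0,0,0],"fingers":1},{"slide":[0,0,28],"twist":[0,0,0],"fingers":1}]' | tail -3
python3 -c "
from h import *
need([.6717,-.18,-.008],10.5)"
```

```text
wrist_force: [-0.8, -1.1, -0.5]
width: 0.063
finger_force: 0.0
wrist_force: [-1.0, 1.0, -0.0]
width: 0.0857
finger_force: 0.0
t 4.98 pos [ 0.6712 -0.181   0.006 ] width 0.0857 ff 0.0 | slide [ 0.8  0.7 14. ] twist [-0.1 -0.  -0. ] | F [-1.  1. -0.]
```

```bash
python3 -m creep '[{"slide":[0,0,5],"twist":[0,0,0],"fingers":1},{"slide":[0,0,10],"twist":[0,0,0],"fingers":1},{"slide":[0,0,13],"twist":[0,0,0],"fingers":1},{"slide":[0,0,13],"twist":[0,0,0],"fingers":1},{"slide":[0,0,13],"twist":[0,0,0],"fingers":0.8}]' | tail -3
python3 -m creep '[{"slide":[0,0,0],"twist":[0,0,0],"fingers":0},{"slide":[0,0,0],"twist":[0,0,0],"fingers":0},{"slide":[0,0,0],"twist":[0,0,0],"fingers":0},{"slide":[0,0,0],"twist":[0,0,0],"fingers":0},{"slide":[0,0,0],"twist":[0,0,0],"fingers":0}]' | tail -3
python3 -c "
from h import *
need([.4695,-.0859,.055],-4.1)"
```

```text
wrist_force: [0.1, -0.2, -0.3]
width: 0.0753
finger_force: 0.0
wrist_force: [-1.5, 0.3, 5.7]
width: 0.0424
finger_force: 61.2
t 5.82 pos [ 0.6721 -0.1812 -0.004 ] width 0.0424 ff 61.2 | slide [ 130.5 -181.9  -59.2] twist [ 0.   0.  14.6] | F [-1.5  0.3  5.7]
```

Gripped at 42 mm. Lift straight up.

```bash
python3 -m creep '[{"slide":[0,0,-15],"twist":[0,0,0],"fingers":0},{"slide":[0,0,-35],"twist":[0,0,0],"fingers":0},{"slide":[0,0,-60],"twist":[0,0,0],"fingers":0},{"slide":[0,0,-65],"twist":[0,0,0],"fingers":0},{"slide":[0,0,-65],"twist":[0,0,0],"fingers":0}]' | tail -3
python3 -c "
from h import *
snap('wrist','w5.png'); need([.4695,-.0859,.064],-4.1)"
```

```text
wrist_force: [0.2, 0.1, -1.5]
width: 0.0423
finger_force: 61.2
t 6.28 pos [ 0.672  -0.1812  0.0609] width 0.0423 ff 61.2 | slide [ 130.5 -181.8   -3.4] twist [ 0.1  0.  14.6] | F [ 0.3  1.1 -2.6]
```

View pics/w5.png

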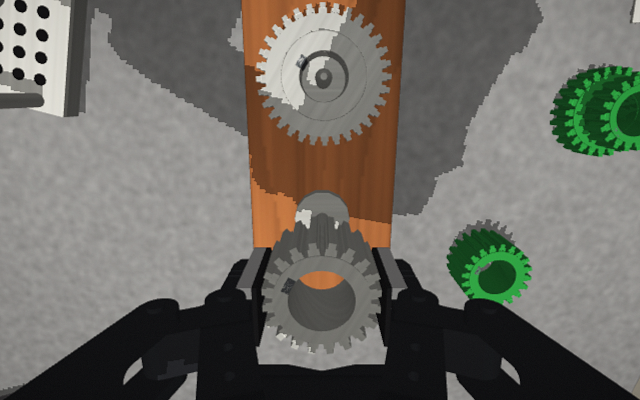

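w5: the pinion hangs level in the pads (outline centre ≈ (321,298)) and pin_d is left bare at (322,207). Carry it to the far-right post.

```bash
python3 -m creep '[{"slide":[26,-36,0],"twist":[0,0,3],"fingers":0},{"slide":[52,-72,0],"twist":[0,0,7],"fingers":0},{"slide":[78,-109,0],"twist":[0,0,10],"fingers":0},{"slide":[100,-140,0],"twist":[0,0,14.6],"fingers":0},{"slide":[115,-160,0],"twist":[0,0,14.6],"fingers":0}]' | tail -3
python3 -c "
from h import *
im,ci=load('w5.png')
s=env.read_state()
g=np.array(onz(ci,321,298,.121))-[.672,-.1812,.121]; a=np.radians(10.5); print('held offset tool x,y mm',1000*(g@[-np.sin(a)*-1*-1,np.cos(a),0]),1000*(g@[np.cos(a),np.sin(a),0]))
need([.4695,-.0859,-.003],-4.1)"
```

```text
wrist_force: [0.1, -0.0, -1.1]
width: 0.0419
finger_force: 61.5
held offset tool x,y mm 0.6209016098866074 0.3799796157693745
t 6.70 pos [ 0.4901 -0.0959  0.0578] width 0.0419 ff 61.5 | slide [  8.3 -21.1  60.9] twist [-0.2 -0.  -0.3] | F [ 0.1 -0.  -1.1]
```

```bash
python3 -m creep '[{"slide":[5,-11,0],"twist":[0,0,0],"fingers":0},{"slide":[9,-21,0],"twist":[0,0,0],"fingers":0},{"slide":[9,-21,0],"twist":[0,0,0],"fingers":0},{"slide":[9,-21,0],"twist":[0,0,0],"fingers":0},{"slide":[9,-21,0],"twist":[0,0,0],"fingers":0}]' | tail -3
python3 -c "
from h import *
im=snap('wrist','w6.png')[0]; need([.4695,-.0859,-.003],-4.1)
im,ci,_=snap('top','t6.png'); print(proj(ci,[.4695,-.0859,.071]))
cv2.imwrite('pics/v6.png',np.hstack([cv2.resize(cv2.imread('pics/w6.png')[100:400,140:500],(480,400)),cv2.resize(im[240:370,280:410],(320,320))[:, :320].copy() if 0 else cv2.copyMakeBorder(cv2.resize(im[240:370,280:410],(320,320)),0,80,0,0,cv2.BORDER_CONSTANT)]))"
```

```text
wrist_force: [-0.7, 0.3, -2.0]
width: 0.0423
finger_force: 61.6
t 7.17 pos [ 0.4736 -0.0869  0.0596] width 0.0421 ff 61.6 | slide [ 0.7 -4.1 62.6] twist [-0. -0. -0.] | F [-0.2 -0.4 -1.7]
[373.46353117 307.25536001]
```

View pics/v6.png

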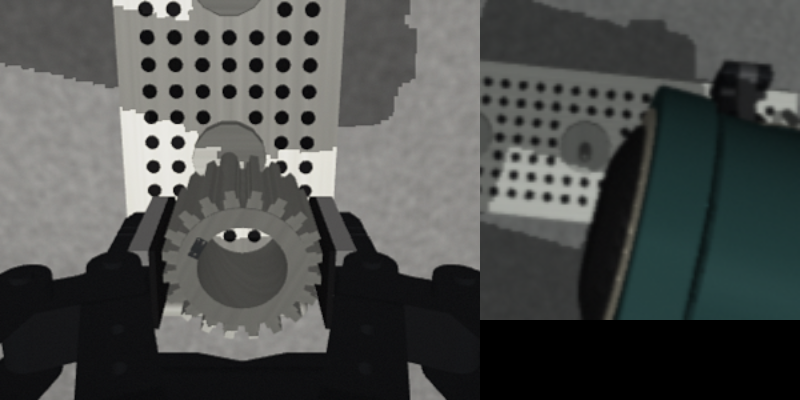

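v6 shows the collar centred at about crop column 229 against 242 for the gear, so the post is 5 mm towards −y of the tool, as computed. Correct, then lower.

```bash
python3 -m creep '[{"slide":[1,-5,0],"twist":[0,0,0],"fingers":0},{"slide":[1,-5,5],"twist":[0,0,0],"fingers":0},{"slide":[1,-5,15],"twist":[0,0,0],"fingers":0},{"slide":[1,-5,27],"twist":[0,0,0],"fingers":0},{"slide":[1,-5,30],"twist":[0,0,0],"fingers":0}]' | tail -3
python3 -m creep '[{"slide":[0,0,8],"twist":[0,0,0],"fingers":0},{"slide":[0,0,16],"twist":[0,0,0],"fingers":0},{"slide":[0,0,23],"twist":[0,0,0],"fingers":0},{"slide":[0,0,28],"twist":[0,0,0],"fingers":0},{"slide":[0,0,28],"twist":[0,0,0],"fingers":0}]' | tail -3
python3 -c "
from h import *
need([.4695,-.0859,-.004],-4.1)"
```

```text
wrist_force: [-0.2, -0.3, -2.9]
width: 0.0424
finger_force: 61.6
wrist_force: [-0.6, -1.2, -2.8]
width: 0.042
finger_force: 61.6
t 8.05 pos [ 0.4678 -0.0851  0.0008] width 0.0420 ff 61.6 | slide [-0.6  1.8  4.8] twist [-0.1 -0.  -0. ] | F [-0.6 -1.2 -2.8]
```

```bash
python3 -m creep '[{"slide":[0,0,1],"twist":[0,0,0],"fingers":0},{"slide":[0,0,2],"twist":[0,0,0],"fingers":0},{"slide":[0,0,3],"twist":[0,0,0],"fingers":0},{"slide":[0,0,4],"twist":[0,0,0],"fingers":0},{"slide":[0,0,4],"twist":[0,0,0],"fingers":0}]' | tail -3
python3 -c "
from h import *
need([.4695,-.0859,-.004],-4.1)"
```

```text
wrist_force: [0.2, 0.6, -1.8]
width: 0.0422
finger_force: 61.6
t 8.47 pos [ 0.4684 -0.0853 -0.0019] width 0.0422 ff 61.6 | slide [-0.6  1.2  2.1] twist [ 0.  0. -0.] | F [ 0.2  0.6 -1.8]
```

```bash
python3 -m creep '[{"slide":[0,0,0.7],"twist":[0,0,0],"fingers":0},{"slide":[0,0,1.4],"twist":[0,0,0],"fingers":0},{"slide":[0,0,2],"twist":[0,0,0],"fingers":0},{"slide":[0,0,2],"twist":[0,0,0],"fingers":0},{"slide":[0,0,2],"twist":[0,0,0],"fingers":0}]' | tail -3
python3 -c "
from h import *
need([.4695,-.0859,-.004],-4.1)"
```

```text
wrist_force: [-0.6, 0.8, -1.6]
width: 0.0422
finger_force: 61.8
t 8.88 pos [ 0.4683 -0.0853 -0.0039] width 0.0422 ff 61.8 | slide [-0.5  1.2  0.1] twist [-0. -0. -0.] | F [-0.6  0.8 -1.6]
```

```bash
python3 -m creep '[{"slide":[0,0,0.7],"twist":[0,0,0],"fingers":0},{"slide":[0,0,1.4],"twist":[0,0,0],"fingers":0},{"slide":[0,0,2],"twist":[0,0,0],"fingers":0},{"slide":[0,0,2],"twist":[0,0,0],"fingers":0},{"slide":[0,0,2],"twist":[0,0,0],"fingers":0}]' | tail -3
python3 -c "
from h import *
need([.4695,-.0859,-.004],-4.1)"
```

```text
wrist_force: [-13.2, 3.1, 23.4]
width: 0.0421
finger_force: 64.2
t 9.30 pos [ 0.4685 -0.0853 -0.0041] width 0.0421 ff 64.2 | slide [-0.5  1.  -0.1] twist [ 0.  0. -0.] | F [-13.2   3.1  23.4]
```

Contact at 23 N, so it's seated. Ease off, open, lift.

```bash
python3 -m creep '[{"slide":[0,0,-1.5],"twist":[0,0,0],"fingers":0},{"slide":[0,0,-1.5],"twist":[0,0,0],"fingers":1},{"slide":[0,0,-1.5],"twist":[0,0,0],"fingers":1},{"slide":[0,0,-1.5],"twist":[0,0,0],"fingers":1},{"slide":[0,0,-1.5],"twist":[0,0,0],"fingers":1}]' | tail -3
python3 -m creep '[{"slide":[0,0,-10],"twist":[0,0,0],"fingers":1},{"slide":[0,0,-30],"twist":[0,0,0],"fingers":1},{"slide":[0,0,-55],"twist":[0,0,0],"fingers":1},{"slide":[0,0,-80],"twist":[0,0,0],"fingers":1},{"slide":[0,0,-90],"twist":[0,0,0],"fingers":1}]' | tail -3
python3 -c "
from h import *
im,ci,s=snap('wrist','w7.png'); need([.659,-.1025,.08],10.5,s)
cv2.imwrite('pics/v7.png',im[60:400,140:640])"
```

```text
wrist_force: [0.4, -0.3, -0.9]
width: 0.0848
finger_force: 0.0
wrist_force: [0.3, -1.0, 0.6]
width: 0.0856
finger_force: 0.0
t 10.13 pos [ 0.4694 -0.0855  0.0897] width 0.0856 ff 0.0 | slide [ -3.3 190.2  10.5] twist [  0.2   0.1 -14.6] | F [ 0.3 -1.   0.6]
```

View pics/v7.png

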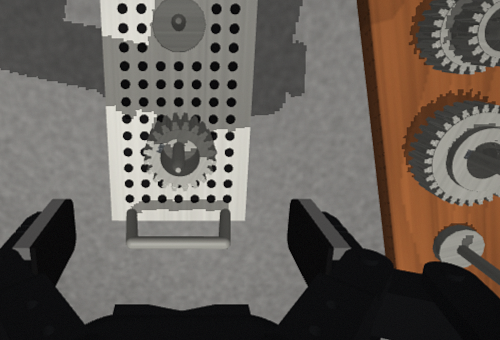

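v7 shows the pinion flat on the right-end post (about (180,155)), with the post through its bore. Next is gear_a.

```bash
python3 -m creep '[{"slide":[0,40,0],"twist":[0,0,-3],"fingers":1},{"slide":[-1,80,0],"twist":[0,0,-7],"fingers":1},{"slide":[-2,120,0],"twist":[0,0,-11],"fingers":1},{"slide":[-3,160,0],"twist":[0,0,-14.6],"fingers":1},{"slide":[-3,190,10],"twist":[0,0,-14.6],"fingers":1}]' | tail -3
python3 -m creep '[{"slide":[0,0,5],"twist":[0,0,0],"fingers":1},{"slide":[0,0,5],"twist":[0,0,0],"fingers":1},{"slide":[0,0,5],"twist":[0,0,0],"fingers":1},{"slide":[0,0,5],"twist":[0,0,0],"fingers":1},{"slide":[0,0,5],"twist":[0,0,0],"fingers":1}]' | tail -3
cat > look.py <<'E'
import sys
from h import *
u0,v0,z,f=None,None,float(sys.argv[3]),sys.argv[4]; gx,gy,rad=float(sys.argv[1]),float(sys.argv[2]),float(sys.argv[5])
im,ci,s=snap('wrist',f); q=proj(ci,[gx,gy,z]); r=rad*358/np.linalg.norm(np.array([gx,gy,z])-np.array(ci['cam_to_world'])[:3,3])
hsv=cv2.cvtColor(im,cv2.COLOR_BGR2HSV); m=(hsv[...,1]<70).astype(np.uint8)*255
w=np.zeros_like(m); cv2.circle(w,tuple(int(t) for t in q),int(r*1.25),255,-1); m&=w
m=cv2.morphologyEx(m,cv2.MORPH_OPEN,np.ones((3,3))); c=cv2.convexHull(max(cv2.findContours(m,0,1)[0],key=cv2.contourArea))
x,y,w_,h_=cv2.boundingRect(c); bot=y+h_-1
print('expect px',q.round(1),'r %.1f'%r,'box',x,y,w_,h_); e=onz(ci,x+w_/2-.5,bot-r,z); print('est',e.round(4)); need([e[0],e[1],-.012],10.5,s)
E
python3 look.py .659 -.1025 .044 w8.png .034
```

```text
wrist_force: [-0.2, -0.3, 1.0]
width: 0.0851
finger_force: 0.0
wrist_force: [-1.1, -0.2, 0.4]
width: 0.0855
finger_force: 0.0
expect px [324.4 223.6] r 57.5 box 268 162 115 114
est [ 0.6587 -0.0987  0.044 ]
t 11.02 pos [ 0.6571 -0.102   0.0716] width 0.0855 ff 0.0 | slide [ 2.9  2.1 83.6] twist [ 0.1  0.  -0. ] | F [-1.1 -0.2  0.4]
```

```bash
python3 -m creep '[{"slide":[1,2,10],"twist":[0,0,0],"fingers":1},{"slide":[1,2,40],"twist":[0,0,0],"fingers":1},{"slide":[1,2,65],"twist":[0,0,0],"fingers":1},{"slide":[1,2,80],"twist":[0,0,0],"fingers":1},{"slide":[1,2,86],"twist":[0,0,0],"fingers":1}]' | tail -3
python3 -c "
from h import *
need([.6588,-.1015,-.014],10.5)"
```

```text
wrist_force: [-0.6, -0.2, 0.4]
width: 0.0854
finger_force: 0.0
t 11.48 pos [ 0.6579 -0.1003 -0.0183] width 0.0854 ff 0.0 | slide [-1.3  0.6 -4.3] twist [-0.2 -0.1 -0. ] | F [-0.6 -0.2  0.4]
```

```bash
python3 -m creep '[{"slide":[-1,0,-2],"twist":[0,0,0],"fingers":1},{"slide":[-1,0,-2],"twist":[0,0,0],"fingers":0},{"slide":[-1,0,-2],"twist":[0,0,0],"fingers":0},{"slide":[-1,0,-2],"twist":[0,0,0],"fingers":0},{"slide":[-1,0,-2],"twist":[0,0,0],"fingers":0}]' | tail -3
python3 -c "
from h import *
need([.4752,-.0061,.06],-4.1)"
```

```text
wrist_force: [-0.4, -0.4, 7.1]
width: 0.0658
finger_force: 67.0
t 11.90 pos [ 0.6609 -0.1019 -0.0109] width 0.0658 ff 67.0 | slide [ 127.8 -164.9  -71.6] twist [ 0.2  0.1 14.6] | F [-0.4 -0.4  7.1]
```

Gripped. Lift and carry to the third post.

```bash
python3 -m creep '[{"slide":[0,0,-12],"twist":[0,0,0],"fingers":0},{"slide":[0,0,-32],"twist":[0,0,0],"fingers":0},{"slide":[0,0,-55],"twist":[0,0,0],"fingers":0},{"slide":[0,0,-65],"twist":[0,0,0],"fingers":0},{"slide":[0,0,-65],"twist":[0,0,0],"fingers":0}]' | tail -3
python3 -m creep '[{"slide":[24,-30,0],"twist":[0,0,3],"fingers":0},{"slide":[48,-62,0],"twist":[0,0,7],"fingers":0},{"slide":[73,-94,0],"twist":[0,0,11],"fingers":0},{"slide":[98,-126,0],"twist":[0,0,14.6],"fingers":0},{"slide":[115,-148,0],"twist":[0,0,14.6],"fingers":0}]' | tail -3
python3 -c "
from h import *
need([.4752,-.0061,-.012],-4.1)"
```

```text
wrist_force: [-0.3, 0.2, -3.2]
width: 0.0658
finger_force: 68.8
wrist_force: [0.1, 0.5, -3.5]
width: 0.0654
finger_force: 68.9
t 12.73 pos [ 0.4899 -0.0142  0.05  ] width 0.0654 ff 68.9 | slide [  7.  -15.2  62. ] twist [-0.1 -0.  -0.3] | F [ 0.1  0.5 -3.5]
```

```bash
python3 -m creep '[{"slide":[4,-8,0],"twist":[0,0,0],"fingers":0},{"slide":[8,-16,0],"twist":[0,0,0],"fingers":0},{"slide":[8,-16,0],"twist":[0,0,0],"fingers":0},{"slide":[8,-16,0],"twist":[0,0,0],"fingers":0},{"slide":[8,-16,0],"twist":[0,0,0],"fingers":0}]' | tail -3
python3 - <<'E'
from h import *
im,ci,s=snap('wrist','w9.png'); need([.4752,-.0061,-.012],-4.1,s); print('p2 collar exp',proj(ci,[.4808,.0737,.026]).round(1))
from meas import circ
q=proj(ci,[.4808,.0737,.026]); print(circ(im,*q,.017*358/np.linalg.norm(np.array([.4808,.0737,.026])-np.array(ci['cam_to_world'])[:3,3])))
# gear top-face bounding box between the pads
m=(cv2.cvtColor(im,cv2.COLOR_BGR2GRAY)>70); 
for f in ('w9.png',):
    g=cv2.cvtColor(im,cv2.COLOR_BGR2GRAY); print(g[300,180:460:6].tolist())
E
```

```text
wrist_force: [0.3, -0.9, -4.0]
width: 0.0655
finger_force: 69.0
t 13.15 pos [ 0.4785 -0.0067  0.0515] width 0.0655 ff 69.0 | slide [ 0.3 -3.3 63.5] twist [-0.  0. -0.] | F [ 0.3 -0.9 -4. ]
p2 collar exp [314.7  77.8]
(np.float32(311.5), np.float32(79.25), np.float32(33.6))
[19, 17, 18, 14, 123, 105, 15, 14, 11, 86, 113, 113, 108, 111, 111, 117, 114, 113, 61, 71, 74, 79, 81, 103, 110, 81, 76, 75, 71, 74, 111, 112, 112, 113, 115, 112, 110, 115, 54, 12, 13, 14, 77, 123, 18, 18, 19]
```

```bash
python3 -m creep '[{"slide":[0,-4.5,0],"twist":[0,0,0],"fingers":0},{"slide":[0,-4.5,5],"twist":[0,0,0],"fingers":0},{"slide":[0,-4.5,15],"twist":[0,0,0],"fingers":0},{"slide":[0,-4.5,27],"twist":[0,0,0],"fingers":0},{"slide":[0,-4.5,32],"twist":[0,0,0],"fingers":0}]' | tail -3
python3 -m creep '[{"slide":[0,0,8],"twist":[0,0,0],"fingers":0},{"slide":[0,0,16],"twist":[0,0,0],"fingers":0},{"slide":[0,0,23],"twist":[0,0,0],"fingers":0},{"slide":[0,0,28],"twist":[0,0,0],"fingers":0},{"slide":[0,0,28],"twist":[0,0,0],"fingers":0}]' | tail -3
python3 -c "
from h import *
need([.4745,-.0061,-.012],-4.1)"
```

```text
wrist_force: [-1.0, 0.6, -3.9]
width: 0.0654
finger_force: 68.9
wrist_force: [-0.5, -0.5, -3.9]
width: 0.0657
finger_force: 68.9
t 14.03 pos [ 0.4727 -0.0059 -0.0097] width 0.0657 ff 68.9 | slide [-0.1  1.8  2.3] twist [-0.1  0.  -0. ] | F [-0.5 -0.5 -3.9]
```

```bash
python3 -m creep '[{"slide":[0,0,0.7],"twist":[0,0,0],"fingers":0},{"slide":[0,0,1.4],"twist":[0,0,0],"fingers":0},{"slide":[0,0,2],"twist":[0,0,0],"fingers":0},{"slide":[0,0,2.5],"twist":[0,0,0],"fingers":0},{"slide":[0,0,2.5],"twist":[0,0,0],"fingers":0}]' | tail -3
python3 -c "
from h import *
need([.4745,-.0061,-.012],-4.1)"
```

```text
wrist_force: [-0.1, 0.1, -3.0]
width: 0.0653
finger_force: 68.9
t 14.45 pos [ 0.4734 -0.0059 -0.0107] width 0.0653 ff 68.9 | slide [-0.1  1.1  1.3] twist [ 0.  0. -0.] | F [-0.1  0.1 -3. ]
```

```bash
python3 -m creep '[{"slide":[0,0,0.5],"twist":[0,0,0],"fingers":0},{"slide":[0,0,1],"twist":[0,0,0],"fingers":0},{"slide":[0,0,1.5],"twist":[0,0,0],"fingers":0},{"slide":[0,0,2],"twist":[0,0,0],"fingers":0},{"slide":[0,0,2],"twist":[0,0,0],"fingers":0}]' | tail -3
python3 -c "
from h import *
need([.4745,-.0061,-.012],-4.1)"
```

```text
wrist_force: [-13.9, 0.8, 22.0]
width: 0.0654
finger_force: 71.9
t 14.87 pos [ 0.4735 -0.006  -0.0111] width 0.0654 ff 71.9 | slide [-0.1  1.   0.9] twist [ 0.  0. -0.] | F [-13.9   0.8  22. ]
```

Seated (22 N). Release, lift and go to gear_c.

```bash
python3 -m creep '[{"slide":[0,0,-1.5],"twist":[0,0,0],"fingers":0},{"slide":[0,0,-1.5],"twist":[0,0,0],"fingers":1},{"slide":[0,0,-1.5],"twist":[0,0,0],"fingers":1},{"slide":[0,0,-1.5],"twist":[0,0,0],"fingers":1},{"slide":[0,0,-1.5],"twist":[0,0,0],"fingers":1}]' | tail -3
python3 -m creep '[{"slide":[0,0,-10],"twist":[0,0,0],"fingers":1},{"slide":[0,0,-30],"twist":[0,0,0],"fingers":1},{"slide":[0,0,-55],"twist":[0,0,0],"fingers":1},{"slide":[0,0,-80],"twist":[0,0,0],"fingers":1},{"slide":[0,0,-90],"twist":[0,0,0],"fingers":1}]' | tail -3
python3 -c "
from h import *
snap('wrist','w10.png'); need([.646,-.026,.072],10.5)"
```

```text
wrist_force: [-0.8, 0.5, 0.6]
width: 0.0853
finger_force: 0.0
wrist_force: [0.3, -0.6, 1.2]
width: 0.0851
finger_force: 0.0
t 15.75 pos [ 0.4749 -0.006   0.0832] width 0.0857 ff 0.0 | slide [ -7.6 172.1  12.1] twist [  0.3   0.  -14.6] | F [ 0.4 -0.5  2.9]
```

```bash
python3 -m creep '[{"slide":[-1,40,0],"twist":[0,0,-3],"fingers":1},{"slide":[-3,80,0],"twist":[0,0,-7],"fingers":1},{"slide":[-5,120,0],"twist":[0,0,-11],"fingers":1},{"slide":[-7,155,0],"twist":[0,0,-14.6],"fingers":1},{"slide":[-8,172,8],"twist":[0,0,-14.6],"fingers":1}]' | tail -3
python3 -m creep '[{"slide":[0,0,4],"twist":[0,0,0],"fingers":1},{"slide":[0,0,4],"twist":[0,0,0],"fingers":1},{"slide":[0,0,4],"twist":[0,0,0],"fingers":1},{"slide":[0,0,4],"twist":[0,0,0],"fingers":1},{"slide":[0,0,4],"twist":[0,0,0],"fingers":1}]' | tail -3
python3 look.py .646 -.026 .042 w11.png .026
python3 look.py .646 -.026 .062 w12.png .020
```

```text
wrist_force: [0.2, 0.2, 0.5]
width: 0.0852
finger_force: 0.0
wrist_force: [0.0, 0.3, -0.1]
width: 0.0857
finger_force: 0.0
expect px [325.2 223.8] r 44.5 box 285 171 90 96
est [ 0.6482 -0.0242  0.042 ]
t 16.58 pos [ 0.6438 -0.0262  0.0673] width 0.0857 ff 0.0 | slide [ 1.2  4.7 79.3] twist [ 0.  0. -0.] | F [ 0.   0.3 -0.1]
expect px [325.4 236.2] r 37.6 box 285 191 86 75
est [ 0.6462 -0.0209  0.062 ]
t 16.63 pos [ 0.6439 -0.0262  0.0674] width 0.0854 ff 0.0 | slide [ 4.8  3.1 79.4] twist [ 0.1  0.  -0. ] | F [-0.8  0.2 -0.3]
```

```bash
python3 -m creep '[{"slide":[2,4,10],"twist":[0,0,0],"fingers":1},{"slide":[2,4,40],"twist":[0,0,0],"fingers":1},{"slide":[2,4,62],"twist":[0,0,0],"fingers":1},{"slide":[2,4,76],"twist":[0,0,0],"fingers":1},{"slide":[2,4,80],"twist":[0,0,0],"fingers":1}]' | tail -3
python3 -m creep '[{"slide":[0,0,0],"twist":[0,0,0],"fingers":1},{"slide":[0,0,0],"twist":[0,0,0],"fingers":0},{"slide":[0,0,0],"twist":[0,0,0],"fingers":0},{"slide":[0,0,0],"twist":[0,0,0],"fingers":0},{"slide":[0,0,0],"twist":[0,0,0],"fingers":0}]' | tail -3
python3 -c "
from h import *
need([.4795,.0737,.06],-4.1)"
```

```text
wrist_force: [-0.4, 0.5, -0.5]
width: 0.0855
finger_force: 0.0
wrist_force: [-2.6, 0.2, 8.1]
width: 0.0499
finger_force: 61.5
t 17.52 pos [ 0.6486 -0.0237 -0.0115] width 0.0499 ff 61.5 | slide [ 126.4 -148.5  -71.8] twist [ 0.1  0.  14.6] | F [-2.6  0.2  8.1]
```

Gripped the 52 mm lower ring. Lift and carry to the second post.

```bash
python3 -m creep '[{"slide":[0,0,-12],"twist":[0,0,0],"fingers":0},{"slide":[0,0,-32],"twist":[0,0,0],"fingers":0},{"slide":[0,0,-55],"twist":[0,0,0],"fingers":0},{"slide":[0,0,-65],"twist":[0,0,0],"fingers":0},{"slide":[0,0,-65],"twist":[0,0,0],"fingers":0}]' | tail -3
python3 -m creep '[{"slide":[24,-28,0],"twist":[0,0,3],"fingers":0},{"slide":[48,-57,0],"twist":[0,0,7],"fingers":0},{"slide":[73,-86,0],"twist":[0,0,11],"fingers":0},{"slide":[98,-115,0],"twist":[0,0,14.6],"fingers":0},{"slide":[118,-138,0],"twist":[0,0,14.6],"fingers":0}]' | tail -3
python3 -c "
from h import *
need([.4795,.0737,-.012],-4.1)"
```

```text
wrist_force: [0.8, -0.4, -2.2]
width: 0.0496
finger_force: 63.2
wrist_force: [-0.0, -0.1, -2.8]
width: 0.0495
finger_force: 63.3
t 18.35 pos [0.488  0.0681 0.0501] width 0.0495 ff 63.3 | slide [ 4.9 -8.8 62.2] twist [-0.1  0.  -0.3] | F [-0.  -0.1 -2.8]
```

```bash
python3 -m creep '[{"slide":[3,-5,0],"twist":[0,0,0],"fingers":0},{"slide":[5,-9,0],"twist":[0,0,0],"fingers":0},{"slide":[5,-9,0],"twist":[0,0,0],"fingers":0},{"slide":[5,-9,0],"twist":[0,0,0],"fingers":0},{"slide":[5,-9,0],"twist":[0,0,0],"fingers":0}]' | tail -3
python3 - <<'E'
from h import *
from meas import circ
im,ci,s=snap('wrist','w13.png'); need([.4795,.0737,-.012],-4.1,s)
P=np.array([.4865,.1535,.026]); q=proj(ci,P); print('p1 exp',q.round(1)); c=circ(im,*q,.017*358/np.linalg.norm(P-np.array(ci['cam_to_world'])[:3,3])); print(c,onz(ci,c[0],c[1],.026).round(4))
E
```

```text
wrist_force: [0.4, 0.6, -2.4]
width: 0.0496
finger_force: 63.4
t 18.77 pos [0.4827 0.0725 0.0514] width 0.0496 ff 63.4 | slide [ 1.  -3.3 63.4] twist [-0.   0.  -0.1] | F [ 0.4  0.6 -2.4]
p1 exp [317.4  76.3]
(np.float32(316.0), np.float32(80.0), np.float32(31.4)) [0.4856 0.1517 0.026 ]
```

```bash
python3 -m creep '[{"slide":[0.5,-3.5,0],"twist":[0,0,0],"fingers":0},{"slide":[0.5,-3.5,5],"twist":[0,0,0],"fingers":0},{"slide":[0.5,-3.5,15],"twist":[0,0,0],"fingers":0},{"slide":[0.5,-3.5,27],"twist":[0,0,0],"fingers":0},{"slide":[0.5,-3.5,32],"twist":[0,0,0],"fingers":0}]' | tail -3
python3 -m creep '[{"slide":[0,0,8],"twist":[0,0,0],"fingers":0},{"slide":[0,0,16],"twist":[0,0,0],"fingers":0},{"slide":[0,0,23],"twist":[0,0,0],"fingers":0},{"slide":[0,0,28],"twist":[0,0,0],"fingers":0},{"slide":[0,0,29],"twist":[0,0,0],"fingers":0}]' | tail -3
python3 -m creep '[{"slide":[0,0,0.5],"twist":[0,0,0],"fingers":0},{"slide":[0,0,1],"twist":[0,0,0],"fingers":0},{"slide":[0,0,1.5],"twist":[0,0,0],"fingers":0},{"slide":[0,0,2],"twist":[0,0,0],"fingers":0},{"slide":[0,0,2],"twist":[0,0,0],"fingers":0}]' | tail -3
python3 -c "
from h import *
need([.4795,.0735,-.012],-4.1)"
```

```text
wrist_force: [0.0, 0.0, -3.6]
width: 0.0493
finger_force: 63.4
wrist_force: [-0.3, 0.3, -3.2]
width: 0.0495
finger_force: 63.4
wrist_force: [-0.3, -0.6, -2.6]
width: 0.0497
finger_force: 63.4
t 20.07 pos [ 0.4787  0.0737 -0.0112] width 0.0497 ff 63.4 | slide [-0.2  0.8  0.8] twist [ 0. -0. -0.] | F [-0.3 -0.6 -2.6]
```

```bash
python3 -m creep '[{"slide":[0,0,0.5],"twist":[0,0,0],"fingers":0},{"slide":[0,0,1],"twist":[0,0,0],"fingers":0},{"slide":[0,0,1.5],"twist":[0,0,0],"fingers":0},{"slide":[0,0,2],"twist":[0,0,0],"fingers":0},{"slide":[0,0,2],"twist":[0,0,0],"fingers":0}]' | tail -3
python3 -c "
from h import *
need([.4795,.0735,-.012],-4.1)"
```

```text
wrist_force: [-14.3, -1.0, 22.4]
width: 0.0496
finger_force: 65.8
t 20.48 pos [ 0.4789  0.0738 -0.0116] width 0.0496 ff 65.8 | slide [-0.2  0.7  0.4] twist [ 0. -0. -0.] | F [-14.3  -1.   22.4]
```

Seated. Release, lift and go to gear_b.

```bash
python3 -m creep '[{"slide":[0,0,-1.5],"twist":[0,0,0],"fingers":0},{"slide":[0,0,-1.5],"twist":[0,0,0],"fingers":1},{"slide":[0,0,-1.5],"twist":[0,0,0],"fingers":1},{"slide":[0,0,-1.5],"twist":[0,0,0],"fingers":1},{"slide":[0,0,-1.5],"twist":[0,0,0],"fingers":1}]' | tail -3
python3 -m creep '[{"slide":[0,0,-10],"twist":[0,0,0],"fingers":1},{"slide":[0,0,-30],"twist":[0,0,0],"fingers":1},{"slide":[0,0,-55],"twist":[0,0,0],"fingers":1},{"slide":[0,0,-80],"twist":[0,0,0],"fingers":1},{"slide":[0,0,-90],"twist":[0,0,0],"fingers":1}]' | tail -3
python3 -c "
from h import *
snap('wrist','w14.png'); need([.6285,.053,.072],10.5)"
```

```text
wrist_force: [-0.3, -0.6, -0.7]
width: 0.0855
finger_force: 0.0
wrist_force: [0.3, -1.0, 1.3]
width: 0.0852
finger_force: 0.0
t 21.37 pos [0.4802 0.0739 0.0827] width 0.0853 ff 0.0 | slide [-10.1 149.4  11.5] twist [  0.3  -0.  -14.6] | F [1.2 0.2 4. ]
```

```bash
python3 -m creep '[{"slide":[-2,35,0],"twist":[0,0,-3],"fingers":1},{"slide":[-4,70,0],"twist":[0,0,-7],"fingers":1},{"slide":[-7,105,0],"twist":[0,0,-11],"fingers":1},{"slide":[-10,135,0],"twist":[0,0,-14.6],"fingers":1},{"slide":[-10,150,8],"twist":[0,0,-14.6],"fingers":1}]' | tail -3
python3 -m creep '[{"slide":[0,0,4],"twist":[0,0,0],"fingers":1},{"slide":[0,0,4],"twist":[0,0,0],"fingers":1},{"slide":[0,0,4],"twist":[0,0,0],"fingers":1},{"slide":[0,0,4],"twist":[0,0,0],"fingers":1},{"slide":[0,0,4],"twist":[0,0,0],"fingers":1}]' | tail -3
python3 look.py .6285 .053 .046 w15.png .030
```

```text
wrist_force: [1.0, 0.8, 0.8]
width: 0.0856
finger_force: 0.0
wrist_force: [0.3, 0.4, -0.2]
width: 0.085
finger_force: 0.0
expect px [323.8 226.7] r 52.4 box 271 170 105 105
est [0.6275 0.056  0.046 ]
t 22.20 pos [0.6271 0.0531 0.0668] width 0.0850 ff 0.0 | slide [ 2.7  0.8 78.8] twist [ 0.  0. -0.] | F [ 0.3  0.4 -0.2]
```

```bash
python3 -m creep '[{"slide":[1,1,10],"twist":[0,0,0],"fingers":1},{"slide":[1,1,40],"twist":[0,0,0],"fingers":1},{"slide":[1,1,62],"twist":[0,0,0],"fingers":1},{"slide":[1,1,76],"twist":[0,0,0],"fingers":1},{"slide":[1,1,80],"twist":[0,0,0],"fingers":1}]' | tail -3
python3 -m creep '[{"slide":[0,0,0],"twist":[0,0,0],"fingers":1},{"slide":[0,0,0],"twist":[0,0,0],"fingers":0},{"slide":[0,0,0],"twist":[0,0,0],"fingers":0},{"slide":[0,0,0],"twist":[0,0,0],"fingers":0},{"slide":[0,0,0],"twist":[0,0,0],"fingers":0}]' | tail -3
python3 -c "
from h import *
need([.4855,.1527,.06],-4.1)"
```

```text
wrist_force: [-0.0, -0.6, -0.0]
width: 0.0858
finger_force: 0.0
wrist_force: [-0.1, -0.3, 6.2]
width: 0.058
finger_force: 62.9
t 23.08 pos [ 0.6295  0.0542 -0.0118] width 0.0580 ff 62.9 | slide [ 123.  -123.5  -72.2] twist [ 0.2 -0.  14.6] | F [-0.1 -0.3  6.2]
```

```bash
python3 -m creep '[{"slide":[0,0,-12],"twist":[0,0,0],"fingers":0},{"slide":[0,0,-32],"twist":[0,0,0],"fingers":0},{"slide":[0,0,-55],"twist":[0,0,0],"fingers":0},{"slide":[0,0,-65],"twist":[0,0,0],"fingers":0},{"slide":[0,0,-65],"twist":[0,0,0],"fingers":0}]' | tail -3
python3 -m creep '[{"slide":[24,-24,0],"twist":[0,0,3],"fingers":0},{"slide":[48,-48,0],"twist":[0,0,7],"fingers":0},{"slide":[72,-72,0],"twist":[0,0,11],"fingers":0},{"slide":[96,-96,0],"twist":[0,0,14.6],"fingers":0},{"slide":[118,-118,0],"twist":[0,0,14.6],"fingers":0}]' | tail -3
python3 -c "
from h import *
need([.4855,.1527,-.012],-4.1)"
```

```text
wrist_force: [0.5, 0.2, -3.5]
width: 0.058
finger_force: 65.3
wrist_force: [0.6, 0.6, -2.4]
width: 0.0578
finger_force: 65.6
t 23.92 pos [0.4887 0.1492 0.0499] width 0.0578 ff 65.6 | slide [ 3.2 -3.4 61.9] twist [-0.1  0.  -0.3] | F [ 0.6  0.6 -2.4]
```

```bash
python3 -m creep '[{"slide":[2,-3,0],"twist":[0,0,0],"fingers":0},{"slide":[3,-4,0],"twist":[0,0,0],"fingers":0},{"slide":[3,-4,0],"twist":[0,0,0],"fingers":0},{"slide":[3,-4,0],"twist":[0,0,0],"fingers":0},{"slide":[3,-4,0],"twist":[0,0,0],"fingers":0}]' | tail -3
python3 -c "
from h import *
snap('wrist','w16.png'); need([.4855,.1527,-.012],-4.1)"
```

```text
wrist_force: [-0.0, 0.5, -2.3]
width: 0.058
finger_force: 65.7
t 24.38 pos [0.4876 0.1515 0.0508] width 0.0580 ff 65.7 | slide [ 1.1 -2.1 62.8] twist [-0.   0.  -0.1] | F [ 0.2  0.1 -4.2]
```

```bash
python3 -m creep '[{"slide":[0.5,-2,0],"twist":[0,0,0],"fingers":0},{"slide":[0.5,-2,5],"twist":[0,0,0],"fingers":0},{"slide":[0.5,-2,15],"twist":[0,0,0],"fingers":0},{"slide":[0.5,-2,27],"twist":[0,0,0],"fingers":0},{"slide":[0.5,-2,32],"twist":[0,0,0],"fingers":0}]' | tail -3
python3 -m creep '[{"slide":[0,0,8],"twist":[0,0,0],"fingers":0},{"slide":[0,0,16],"twist":[0,0,0],"fingers":0},{"slide":[0,0,23],"twist":[0,0,0],"fingers":0},{"slide":[0,0,28],"twist":[0,0,0],"fingers":0},{"slide":[0,0,29],"twist":[0,0,0],"fingers":0}]' | tail -3
python3 -m creep '[{"slide":[0,0,0.5],"twist":[0,0,0],"fingers":0},{"slide":[0,0,1],"twist":[0,0,0],"fingers":0},{"slide":[0,0,1.5],"twist":[0,0,0],"fingers":0},{"slide":[0,0,2],"twist":[0,0,0],"fingers":0},{"slide":[0,0,2],"twist":[0,0,0],"fingers":0}]' | tail -3
python3 -c "
from h import *
need([.4855,.1527,-.012],-4.1)"
```

```text
wrist_force: [-0.9, -0.2, -4.4]
width: 0.0578
finger_force: 65.7
wrist_force: [-1.1, -0.3, -3.8]
width: 0.0575
finger_force: 65.7
wrist_force: [-0.6, 0.6, -3.3]
width: 0.0581
finger_force: 65.7
t 25.63 pos [ 0.4853  0.1527 -0.0117] width 0.0581 ff 65.7 | slide [0.  0.2 0.3] twist [ 0. -0. -0.] | F [-0.6  0.6 -3.3]
```

```bash
python3 -m creep '[{"slide":[0,0,0.5],"twist":[0,0,0],"fingers":0},{"slide":[0,0,1],"twist":[0,0,0],"fingers":0},{"slide":[0,0,1.5],"twist":[0,0,0],"fingers":0},{"slide":[0,0,2],"twist":[0,0,0],"fingers":0},{"slide":[0,0,2],"twist":[0,0,0],"fingers":0}]' | tail -3
python3 -c "
from h import *
need([.4855,.1527,-.012],-4.1)"
```

```text
wrist_force: [-13.6, -4.7, 22.7]
width: 0.058
finger_force: 68.1
t 26.05 pos [ 0.4854  0.1527 -0.0119] width 0.0580 ff 68.1 | slide [-0.   0.1  0.1] twist [ 0. -0. -0.] | F [-13.6  -4.7  22.7]
```

Seated. Release, lift high and clear, then take the last look.

```bash
python3 -m creep '[{"slide":[0,0,-1.5],"twist":[0,0,0],"fingers":0},{"slide":[0,0,-1.5],"twist":[0,0,0],"fingers":1},{"slide":[0,0,-1.5],"twist":[0,0,0],"fingers":1},{"slide":[0,0,-1.5],"twist":[0,0,0],"fingers":1},{"slide":[0,0,-1.5],"twist":[0,0,0],"fingers":1}]' | tail -3
python3 -m creep '[{"slide":[0,0,-10],"twist":[0,0,0],"fingers":1},{"slide":[0,0,-35],"twist":[0,0,0],"fingers":1},{"slide":[0,0,-70],"twist":[0,0,0],"fingers":1},{"slide":[0,0,-110],"twist":[0,0,0],"fingers":1},{"slide":[0,0,-150],"twist":[0,0,0],"fingers":1}]' | tail -3
python3 -m creep '[{"slide":[41,0,0],"twist":[0,0,0],"fingers":1},{"slide":[82,0,0],"twist":[0,0,0],"fingers":1},{"slide":[123,0,0],"twist":[0,0,0],"fingers":1},{"slide":[164,0,0],"twist":[0,0,0],"fingers":1},{"slide":[200,0,0],"twist":[0,0,0],"fingers":1}]' | tail -3
python3 -m creep '[{"slide":[20,0,0],"twist":[0,0,0],"fingers":1},{"slide":[20,0,0],"twist":[0,0,0],"fingers":1},{"slide":[20,0,0],"twist":[0,0,0],"fingers":1},{"slide":[20,0,0],"twist":[0,0,0],"fingers":1},{"slide":[20,0,0],"twist":[0,0,0],"fingers":1}]' | tail -3
python3 -c "
from h import *
a=snap('scene','s9.png')[0]; b=snap('top','t9.png')[0]
v=np.vstack([cv2.resize(a[90:270,200:460],(520,360))[:300],cv2.resize(b[240:350,170:430],(520,220))]); cv2.imwrite('pics/final.png',v); print(env.read_state()['t'])"
```

```text
wrist_force: [-0.3, 0.0, 0.9]
width: 0.0854
finger_force: 0.0
wrist_force: [0.2, 0.2, 0.5]
width: 0.0855
finger_force: 0.0
wrist_force: [-0.5, -0.6, -0.4]
width: 0.0853
finger_force: 0.0
wrist_force: [-0.1, 0.4, -0.3]
width: 0.0853
finger_force: 0.0
27.8167
```

View pics/final.png

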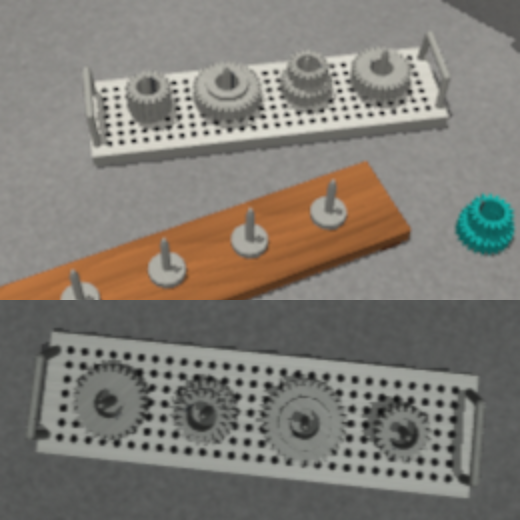

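The final picture shows all four pins empty. In the top view the rack carries b (110,402), c (205,412), a (304,423) and d (403,433), all flat and upright in the same order, with the arm clear.

```bash
python3 -c "
from workcell import env
print(env.sign_off())"
```

```text
the job is handed in; nothing more can be done
None
```

All four gears were moved to the wash rack in their original left-to-right order (b, c, a, d), upright and each lowered onto its collar, and the job was handed in at about 28 s; one early grasp at gear_d closed above the gear and pinched the pin tip, and was redone lower.

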